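# Clamp the amber bottle with the turnbuckle

### The job

Stand the amber bottle with the black cap upright on the ring between the two jaws of the bottle clamp and let go of it. Then turn the turnbuckle by its red-tipped spokes, tops away from the robot, so that both jaws draw in together until they hold the bottle firmly; stop at the first clear rise in resistance, because over-tightening cracks the glass. Leave the bottle standing clamped and do not disturb the other things on the bench.

Things in the scene. Friction and masses are not known exactly. Their poses are not given: they have to be found in the camera images.
- bottle: amber round glass bottle with a black screw cap, 62 mm in diameter, 140 mm tall, 320 g (varies by up to 30 percent); the cap is 36 mm in diameter and takes up the top 19 mm. Origin at the centre of its underside, z up along the bottle. It stands on the bench on the left, in one of two places; the white-capped bottle stands in the other
- white_bottle: pale bottle with a white cap, 54 mm in diameter, 115 mm tall, a bystander. Origin at the centre of its underside
- clamp: bottle clamp fixed to the bench: grey base plate 200 x 220 x 8 mm (x, y, z), two aluminium jaws with black rubber V pads, and in front of them a brass turnbuckle. Origin: centre of the plate's underside, on the bench; x points across the plate from the turnbuckle side (near the robot) to the seat side, y to the left jaw, z up
- seat (a point): centre of the white ring painted on the top face of the base plate (8 mm above the bench), midway between the jaws, 115 mm behind the turnbuckle along the clamp's x: the underside of the bottle belongs here
- hub (a point): centre of the turnbuckle's brass hub (29 mm across), on its axis, which runs along the clamp's y axis 60 mm above the bench. Four round spokes (8 mm thick, red ends, 90 degrees apart, in the clamp's xz plane through this point) reach out to 44 mm from it; 50 mm in front of and behind them is free. Turning freely takes 0.25 N m (6.3 N square to a spoke at 40 mm)
- turnbuckle (a joint): rotation of the turnbuckle (rad): at 0 one spoke points straight up; grows, to at most 5.0, as the top goes away from the robot (clamp +x), which tightens: each radian draws each jaw in by 5 mm. Self-locking: it stays where it is left. With both pads pressing on the bottle it takes 0.010 N m more per newton of clamping, which grows by 30 to 60 N per further mm of jaw travel
- jaw_left: left (+y) jaw, slides along the clamp's y. Origin at bench level and at the seat's clamp x, at the bottom of the V of its pad (faces 28 to 72 mm above the bench) as nominally set: it then touches the centred bottle with this origin 33 mm from the seat. Each pad is set in or out by up to 2 mm, unmeasured. Per jaw 10 to 20 N is firm, under 6 N loose, over 30 N cracks the glass
- jaw_right: right (-y) jaw, the mirror image of the left
- pen_cup: yellow cup with scissors and pens, 69 mm wide, 165 mm tall, a bystander
- flask: small conical flask with a cork, 68 mm wide, 113 mm tall, a bystander
- bottle_red: bottle with a red cap, 50 mm in diameter, 100 mm tall, a bystander
- timer: white kitchen-style timer, 62 mm wide and tall, 20 mm thick, a bystander
Mind the look-alikes: they are no part of the job. Leave any blue look-alike of the bottle alone.

How it is judged (in metres and radians):
On the way, in this order (a step that is already met when the one before it is completed fails the run):
1. the amber bottle stands upright on the ring between the open jaws, let go of (horizontal distance between bottle and seat below 0.012 m and z of bottle in the frame of seat below 0.004 m and angle between bottle's own z axis and vertical below 0.1 rad and contact force between the fingers and bottle below 0.1 N), for 0.2 s.
2. both jaws grip the bottle (contact force between each of jaw_left, jaw_right and bottle above 6 N), for 0.2 s.
At the end, for the whole second after the job is handed in: the amber bottle stands upright (within 0.1 rad) on the base plate within 12 mm of the centre of the ring, at rest, and each jaw presses on it with more than 6 N (all of step 2 and horizontal distance between bottle and seat below 0.012 m and z of bottle in the frame of seat below 0.004 m and angle between bottle's own z axis and vertical below 0.1 rad and linear speed of bottle below 0.01 m/s); the robot touches nothing.
It fails at once if the bottle is squeezed with more than 30 N by a jaw (contact force between any of jaw_left, jaw_right and bottle above 30 N).
It fails at once if a bystander is shifted by more than 30 mm (distance of any of white_bottle, pen_cup, flask, bottle_red, timer from where it was at the start of the episode above 0.03 m).
It also fails if it takes over 72 s, if anything falls off the work surface, if the arm or the gripper's body presses on something with over 40 N, if the wrist force passes 120 N, or if a joint passes its speed limit or range.

### The arm

A 6-joint arm with a two-finger parallel gripper is mounted at the origin on a cart in front of the work surface, level with it; the furniture and walls round the work are solid. World frame = base frame: x ahead of the robot, y to its left, z up, the work surface at z = 0. Lengths are in m, angles in degrees, forces in N, time in s.
With the tool pointing down it reaches from about 0.35 to 0.875 m from the base axis. Payload 4.2 kg.
Tool frame: the origin (TCP) lies midway between the tips of the shut fingers; the grasp point (between the pads) lies 19 mm behind it; z points along the fingers, y is the direction in which the jaws open and shut (so a half turn about z gives the same grasp; the last joint's range is limited). The gripper opens to 87 mm and grips with 3 to 60 N. Pads are 19 mm wide; open, the fingers measure 117 mm over their backs; the gripper's body (75 mm by 190 mm) begins 51 mm behind the grasp point.
Start: joints at [-48.323, 22.042, 0.453, 0, -68.411, -14.817], TCP at [0.282, -0.558, 0.184] pointing down, gripper open.
Joint ranges: [-179.83, 179.83], [-69.29, 118.12], [-61.27, 80.66], [-181.25, 117.63], [-171.15, -9.14], [-177.46, 177.46]. Speed limits (degrees/s): [159.86, 159.86, 180, 180, 180, 180].

### API

Orientations are given as a 3x3 rotation matrix whose columns are the frame's x, y, z axes.
In Python, from station import r gives the robot as it stands.
- The arm moves only by the tool play_rows, never from a script. Its argument "commands" is a list that holds one entry, the list of rows, each a list of 7 numbers: the shift along the world's x, y, z in m, then the turn, a rotation vector about the world's x, y, z in rad, then the closure, from 0 (fully open) to 1 (shut). A call has 1 to 5 rows; each row is the pose to reach, as a shift and turn from the pose commanded when the call began; what a row does not reach only later rows make up. A row lasts 1/10 s, in which the tool goes at most 50 mm and 8.59 degrees, less where a joint would pass 70% of its speed; a pose out of reach is approached as far as the arm can. A call with a gripper value outside its range is refused whole. The fingers move at their own pace and stop on an object; the grip force is fixed at half the most. Time passes only in rows, so rows that repeat a pose let the fingers close. It gives the time, the measured TCP pose, the force and the opening at its end, in the units of the state.
- r.sense(): the state, without advancing time (a new reading comes with each control period).
- r.capture(name): name is "scene" or "top"; returns a dict with "image" (384x512x3 uint8, red, green, blue), "range_z" (384x512 float32, m along the optical axis (not along the pixel's ray), 0 where there is no reading), "intrinsics" (3x3 intrinsics, pixels), "extrinsics" (4x4, takes a point from camera to world coordinates). Camera axes: x right, y up, looking along -z (the intrinsics and any distortion apply to the point x, -y, -z); pixel columns grow to the right and rows downward; lengths in m; the calibration is good to about 2 mm. A picture is of the moment at which its call begins.
- r.finish_job(): hands the job in, once; it reports no verdict.
The state is a dict: "time_s": time; "joints": joint angles; "joint_velocities": joint speeds; "effort": joint torques, N m; "tcp_pos": TCP position; "ee_rot": TCP orientation; "wrist_force": force on the tool from outside, world axes, zero at the start; "moment": the same for the moment, N m; "gripper_width": opening from 0.0 (shut) to 1.0 (fully open).
Only numpy, scipy, OpenCV 4.12 (cv2) and the standard library are available. Lean on these libraries where they do the work, as an engineer would, in place of code of your own. Each camera call takes 0.05 s, during which the arm holds its last target. There are 200 camera calls.

## Working session

There is one attempt and no reset: what is moved stays moved. The work goes in short steps, Python scripts to look and compute and a tool call to move; the robot and the scene stay as the last step left them, time stands still between calls to the robot, and variables do not carry over. Pictures are saved under pics/ and viewed, about 8 in all and at most 12, crops included, and the job is handed in when it is done.

Besides the shell and the picture viewer there is one more tool, called after "Request:" as name(argument=value, ...), one argument or row to a line, values as JSON. play_rows: Moves the arm, as the interface text tells. Its arguments: {"type":"object","properties":{"commands":{"type":"array","items":{"type":"array","items":{"type":"array","items":{"type":"number"}}}}},"required":["commands"]}

```bash
mkdir -p pics; ls; cat > h.py <<'E'
import numpy as np,cv2
from station import r
def cap(n):
    c=r.capture(n); z=c["range_z"]; K=np.array(c["intrinsics"]); E=np.array(c["extrinsics"])
    v,u=np.mgrid[:z.shape[0],:z.shape[1]]
    P=np.stack([(u-K[0,2])/K[0,0]*z,-(v-K[1,2])/K[1,1]*z,-z],-1)
    W=P@E[:3,:3].T+E[:3,3]; W[z==0]=np.nan
    return c["image"],W,K,E
def save(im,f,s=1):
    cv2.imwrite("pics/"+f,cv2.resize(im[:,:,::-1],None,fx=s,fy=s,interpolation=cv2.INTER_CUBIC))
E
python3 - <<'E'
from h import *
for n in("scene","top"):
    im,W,K,Ex=cap(n); save(im,n+"0.png",1.5); np.savez(n+"0.npz",im=im,W=W,K=K,E=Ex)
    print(n,K.tolist(),Ex.round(3).tolist())
print(r.sense())
E
```

```text
pics
scene [[446.57133981619285, 0.0, 251.09559650132076], [0.0, 446.57133981619285, 190.91095074289174], [0.0, 0.0, 1.0]] [[-0.845, 0.249, -0.472, -0.004], [-0.534, -0.422, 0.732, 0.955], [-0.017, 0.871, 0.49, 0.697], [0.0, 0.0, 0.0, 1.0]]
top [[354.284207654812, 0.0, 254.5421537199786], [0.0, 354.284207654812, 193.20524178064335], [0.0, 0.0, 1.0]] [[0.018, 0.988, -0.154, 0.44], [-1.0, 0.018, -0.002, 0.027], [0.001, 0.154, 0.988, 0.973], [0.0, 0.0, 0.0, 1.0]]
{'time_s': 0.1, 'joints': array([-4.83231712e+01,  2.20875354e+01,  3.89788660e-01, -2.43894100e-02,
       -6.84142555e+01, -1.48154548e+01]), 'joint_velocities': array([-0.10511283, -0.13530183,  0.1422931 ,  0.15615381, -0.05416485,
        0.02654565]), 'effort': array([-2.39661285e-04, -3.91690135e+01,  1.87935680e+01,  4.23191965e+00,
        1.34230050e-02, -7.14695511e-05]), 'tcp_pos': array([ 0.28211713, -0.55702065,  0.18327396]), 'ee_rot': array([[-8.92173200e-01, -4.51692344e-01, -1.00414310e-03],
       [-4.51693445e-01,  8.92171543e-01,  1.72322883e-03],
       [ 1.17498632e-04,  1.99098344e-03, -9.99998011e-01]]), 'wrist_force': array([-1.39775956,  0.19715108,  1.1223153 ]), 'moment': array([ 0.03373451, -0.0417166 , -0.00339043]), 'gripper_width': 1.0028638886104542}
```

View pics/scene0.png

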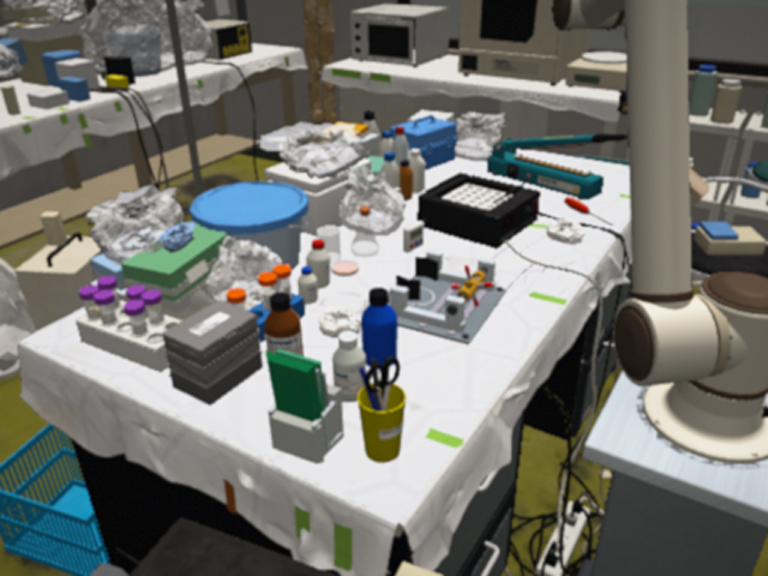

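View pics/top0.png

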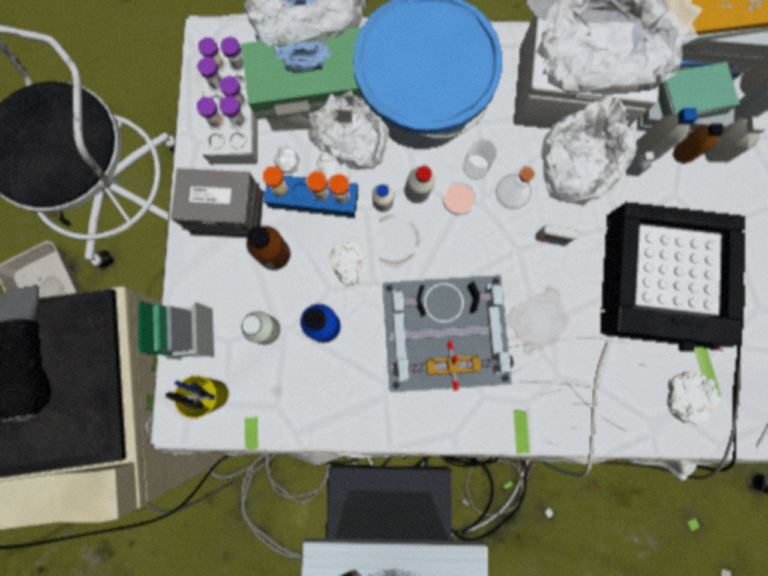

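The scene view shows the clamp at about (440,300), the amber bottle at (282,325), and the blue look-alike at (380,330). In the top view the amber cap is at (258,240). The white bottle is at (258,328), the blue one at (320,322), the ring at (443,302), the turnbuckle at (453,365), and the clamp is turned by a few degrees.

```bash
cat > m.py <<'E'
from h import *
def ray(K,E,u,v,z):
    d=E[:3,:3]@np.array([(u-K[0,2])/K[0,0],-(v-K[1,2])/K[1,1],-1]); o=E[:3,3]
    return o+d*(z-o[2])/d[2]
def blob(mask,u,v):
    n,l,s,c=cv2.connectedComponentsWithStats(mask.astype(np.uint8))
    k=min(range(1,n),key=lambda i:np.hypot(c[i][0]-u,c[i][1]-v)+(1e3 if s[i][4]<8 else 0))
    return l==k,c[k],s[k]
E
python3 - <<'E'
from m import *
d=np.load("top0.npz"); im,W,K,E=[d[k] for k in("im","W","K","E")]
hsv=cv2.cvtColor(im,cv2.COLOR_RGB2HSV); g=im.max(2)
# heights
Z=W[...,2]
for nm,u,v in(("ambercap",172,160),("whitecap",168,216),("blue",213,214),("ring",295,201),("bench",270,250)):
    print(nm,np.nanmedian(W[v-2:v+3,u-2:u+3].reshape(-1,3),0).round(3))
m=(g<60)&(np.hypot(*(np.indices(g.shape)-np.array([160,172])[:,None,None]))<14)
b,c,s=blob(m,172,160); print("cap px",c,s, "pos",ray(K,E,*c,.14).round(4))
(u,v),rad=cv2.minEnclosingCircle(np.argwhere(b)[:,::-1].astype(np.float32)); print(u,v,rad,ray(K,E,u,v,.14).round(4))
# plate
s_=im.max(2).astype(int)-im.min(2)
red=(hsv[...,1]>150)&((hsv[...,0]<8)|(hsv[...,0]>172))
n,l,st,ce=cv2.connectedComponentsWithStats(red.astype(np.uint8))
for i in range(1,n):
    if 285<ce[i][0]<320 and 220<ce[i][1]<265: print("red",ce[i].round(1),st[i],np.nanmedian(W[l==i],0).round(3))
br=(hsv[...,0]>12)&(hsv[...,0]<25)&(hsv[...,1]>130)
n,l,st,ce=cv2.connectedComponentsWithStats(br.astype(np.uint8))
for i in range(1,n):
    if 270<ce[i][0]<330 and 230<ce[i][1]<255 and st[i][4]>5:
        p=np.nanmedian(W[l==i],0); print("brass",ce[i].round(1),st[i],p.round(3))
for nm,x,y in(("lh",385,283),("rh",500,276),("rl",511,384),("ll",391,391)): print(nm,ray(K,E,x/1.5,y/1.5,.008).round(4))
save(im[175:270,245:350],"clamp_top.png",7)
s=np.load("scene0.npz"); save(s["im"][160:235,245:345],"clamp_sc.png",7)
E
```

```text
ambercap [0.648 0.229 0.14 ]
whitecap [0.515 0.237 0.114]
blue [0.519 0.125 0.14 ]
ring [ 0.571 -0.083  0.008]
bench [ 0.438 -0.013  0.076]
cap px [170.1042471  156.92277992] [159 147  21  21 259] pos [0.6557 0.2339 0.14  ]
169.26470947265625 157.11764526367188 10.480966567993164 [0.6551 0.2359 0.14  ]
red [300. 230.] [299 228   3   5  13] [ 0.49  -0.091  0.053]
red [303.  238.7] [302 237   3   5  11] [ 0.466 -0.092  0.101]
red [303.1 256.2] [302 254   3   6  16] [ 0.424 -0.096  0.074]
brass [301.8 243.2] [285 238  35  11 223] [ 0.456 -0.091  0.07 ]
lh [0.604  0.0227 0.008 ]
rh [ 0.6209 -0.1893  0.008 ]
rl [ 0.4248 -0.2058  0.008 ]
ll [0.4087 0.0087 0.008 ]
```

View pics/clamp_top.png

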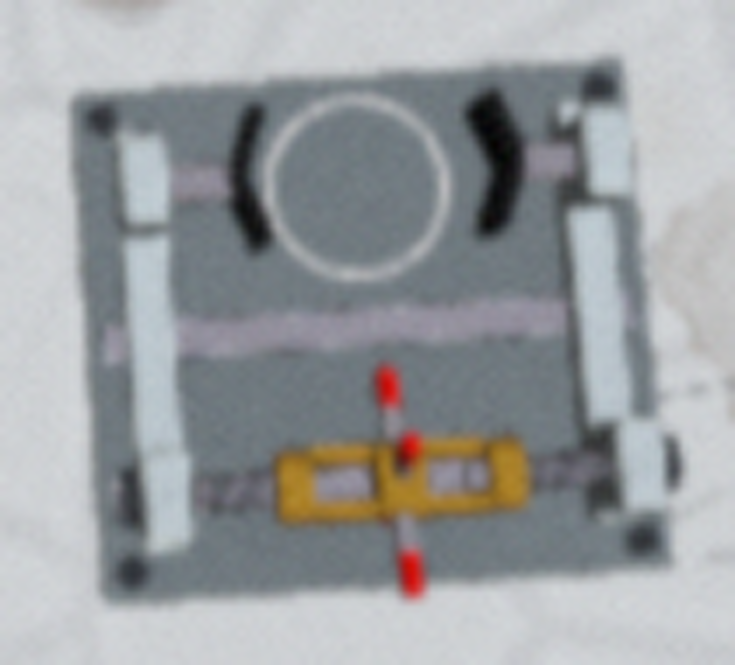

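View pics/clamp_sc.png

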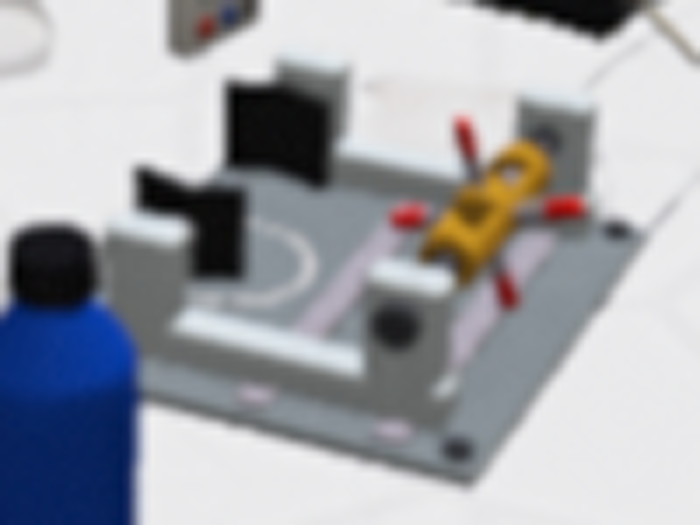

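The crops show the ring at about (358,187) in the top crop. The pad vertices are at x≈250 and 500, and the upper spoke leans slightly towards the seat. Next I'll fix the ring, clamp yaw, hub and the clearance round the bottle.

```bash
python3 - <<'E'
from m import *
d=np.load("top0.npz"); im,W,K,E=[d[k] for k in("im","W","K","E")]
f=lambda cx,cy,z:ray(K,E,(cx+.5)/7-.5+245,(cy+.5)/7-.5+175,z)
ring=[f(*p,.008) for p in((268,187),(447,187),(357,97),(357,278))]
print("ring",np.mean(ring,0).round(4),[np.round(q,4) for q in ring])
c=[f(*p,.008) for p in((73,98),(618,62),(665,565),(105,600))]
x=(c[0]+c[1]-c[2]-c[3]); x/=np.linalg.norm(x); print("plate c",np.mean(c,0).round(4),"x",x.round(4))
holes=[f(*p,.008) for p in((103,118),(600,85),(643,540),(133,572))]
xh=(holes[0]+holes[1]-holes[2]-holes[3]); xh/=np.linalg.norm(xh);print("holes c",np.mean(holes,0).round(4),xh.round(4))
s=np.mean(ring,0); print("hub from ring",(s-.115*xh).round(4),"hub px",f(403,480,.0745).round(4))
print("pads",f(245,185,.072).round(4),f(510,165,.072).round(4))
print("spoke top tip",f(409,440,.104).round(4), "front",f(413,590,.06).round(4),"back",f(387,370,.055).round(4))
for nm in("top","scene"):
    d=np.load(nm+"0.npz");W=d["W"].reshape(-1,3)
    for a in((.655,.235),):
        q=W[(abs(W[:,0]-a[0])<.16)&(abs(W[:,1]-a[1])<.16)&(W[:,2]>.07)]
        k=np.floor(q[:,:2]/.04).astype(int)
        print(nm,{(round(float(u[0]*.04),2),round(float(u[1]*.04),2)):round(float(np.nanpercentile(q[(k==u).all(1),2],95)),3) for u in np.unique(k,axis=0) if (k==u).all(1).sum()>6})
d=np.load("scene0.npz"); W=d["W"]; hsv=cv2.cvtColor(d["im"],cv2.COLOR_RGB2HSV)
m=(abs(W[...,0]-.655)<.07)&(abs(W[...,1]-.235)<.07)&(W[...,2]>.04)&(W[...,2]<.09)&(hsv[...,0]<20)&(hsv[...,1]>120)
p=W[m];A=np.c_[2*p[:,:2],np.ones(len(p))];sol=np.linalg.lstsq(A,(p[:,:2]**2).sum(1),rcond=None)[0];print("scene amber",len(p),sol[:2],p.mean(0),p.min(0),p.max(0))
m=(abs(W[...,0]-.655)<.06)&(abs(W[...,1]-.235)<.06)&(W[...,2]>.136);print("cap top scene",W[m].mean(0),m.sum())
# profile of the shoulder
cx=np.nanmean(W[m][:,:2],0)
E
```

```text
ring [ 0.5708 -0.0849  0.008 ] [array([ 0.5701, -0.0498,  0.008 ]), array([ 0.5714, -0.1201,  0.008 ]), array([ 0.6066, -0.0848,  0.008 ]), array([ 0.5349, -0.0848,  0.008 ])]
plate c [ 0.5157 -0.088   0.008 ] x [0.9969 0.0781 0.    ]
holes c [ 0.5165 -0.0898  0.008 ] [0.9968 0.0795 0.    ]
hub from ring [ 0.4561 -0.094   0.008 ] hub px [ 0.456  -0.0936  0.0745]
pads [ 0.5621 -0.0363  0.072 ] [ 0.5713 -0.1335  0.072 ]
spoke top tip [ 0.4693 -0.0918  0.104 ] front [ 0.4168 -0.0991  0.06  ] back [ 0.4965 -0.0904  0.055 ]
top {(0.48, 0.08): 0.118, (0.48, 0.12): 0.141, (0.48, 0.2): 0.116, (0.48, 0.24): 0.117, (0.48, 0.32): 0.119, (0.48, 0.36): 0.167, (0.52, 0.08): 0.135, (0.52, 0.12): 0.142, (0.52, 0.2): 0.116, (0.52, 0.24): 0.115, (0.52, 0.32): 0.098, (0.52, 0.36): 0.16, (0.6, 0.2): 0.128, (0.6, 0.24): 0.108, (0.64, 0.2): 0.141, (0.64, 0.24): 0.141, (0.68, 0.2): 0.1, (0.68, 0.24): 0.113, (0.68, 0.28): 0.114, (0.68, 0.32): 0.113, (0.68, 0.36): 0.113, (0.72, 0.08): 0.111, (0.72, 0.12): 0.11, (0.72, 0.2): 0.11, (0.72, 0.24): 0.114, (0.72, 0.28): 0.114, (0.72, 0.32): 0.114, (0.72, 0.36): 0.
[... 351 characters left out ...]
.24): 0.115, (0.52, 0.36): 0.168, (0.6, 0.2): 0.134, (0.6, 0.24): 0.105, (0.64, 0.2): 0.142, (0.64, 0.24): 0.139, (0.68, 0.24): 0.113, (0.68, 0.28): 0.113, (0.68, 0.32): 0.113, (0.68, 0.36): 0.113, (0.72, 0.08): 0.111, (0.72, 0.12): 0.11, (0.72, 0.2): 0.11, (0.72, 0.24): 0.114, (0.72, 0.28): 0.114, (0.72, 0.32): 0.114, (0.72, 0.36): 0.113, (0.76, 0.08): 0.11, (0.76, 0.12): 0.11, (0.76, 0.2): 0.11, (0.76, 0.24): 0.113, (0.76, 0.28): 0.114, (0.76, 0.32): 0.114, (0.76, 0.36): 0.113, (0.8, 0.08): 0.088}
scene amber 90 [0.65457425 0.23261499] [0.64030247 0.25115915 0.08419154] [0.62284697 0.22582501 0.0771202 ] [0.67264699 0.26336122 0.08974748]
cap top scene [0.65275663 0.23420947 0.13988417] 88
```

Request:
play_rows(
  commands=[
    [[0, 0, 0.05, 0, 0, 0, 0], [0.02, 0.04, 0.075, 0, 0, 0.15, 0], [0.04, 0.08, 0.1, 0, 0, 0.25, 0], [0.06, 0.12, 0.11, 0, 0, 0.37, 0], [0.08, 0.17, 0.12, 0, 0, 0.489, 0]],
  ],
)

```text
time_s: 0.6
tcp_pos: [0.3613, -0.3906, 0.3039]
ee_rot: [[-0.572, -0.82, 0.001], [-0.82, 0.572, -0.0], [-0.0, -0.001, -1.0]]
wrist_force: [2.0, 0.5, 0.4]
gripper_width: 1.001
```

Request:
play_rows(
  commands=[
    [[0.02, 0.044, 0, 0, 0, 0, 0], [0.04, 0.088, 0, 0, 0, 0, 0], [0.06, 0.132, 0, 0, 0, 0, 0], [0.08, 0.176, 0, 0, 0, 0, 0], [0.1, 0.22, 0, 0, 0, 0, 0]],
  ],
)

```text
time_s: 1.1
tcp_pos: [0.4608, -0.1699, 0.3032]
ee_rot: [[-0.575, -0.818, -0.0], [-0.818, 0.575, 0.0], [-0.0, 0.0, -1.0]]
wrist_force: [1.9, 0.2, 0.3]
gripper_width: 1.0
```

Request:
play_rows(
  commands=[
    [[0.02, 0.044, 0, 0, 0, 0, 0], [0.04, 0.088, 0, 0, 0, 0, 0], [0.06, 0.132, 0, 0, 0, 0, 0], [0.08, 0.176, 0, 0, 0, 0, 0], [0.1, 0.22, 0, 0, 0, 0, 0]],
  ],
)

```text
time_s: 1.6
tcp_pos: [0.5608, 0.0501, 0.3031]
ee_rot: [[-0.575, -0.818, -0.001], [-0.818, 0.575, -0.0], [0.0, 0.0, -1.0]]
wrist_force: [1.5, -0.4, 0.4]
gripper_width: 1.002
```

Request:
play_rows(
  commands=[
    [[0.02, 0.044, 0, 0, 0, 0, 0], [0.04, 0.088, 0, 0, 0, 0, 0], [0.06, 0.132, 0, 0, 0, 0, 0], [0.08, 0.17, 0, 0, 0, 0, 0], [0.0925, 0.182, 0, 0, 0, 0, 0]],
  ],
)

```text
time_s: 2.1
tcp_pos: [0.6535, 0.234, 0.3008]
ee_rot: [[-0.573, -0.82, -0.003], [-0.82, 0.573, -0.001], [0.002, 0.002, -1.0]]
wrist_force: [-0.4, -0.5, -1.1]
gripper_width: 0.997
```

Request:
play_rows(
  commands=[
    [[0, 0, -0.04, 0, 0, 0, 0], [0, 0, -0.08, 0, 0, 0, 0], [0, 0, -0.12, 0, 0, 0, 0], [0, 0, -0.15, 0, 0, 0, 0], [0, 0, -0.15, 0, 0, 0, 0]],
  ],
)

```text
time_s: 2.6
tcp_pos: [0.6496, 0.2286, 0.1469]
ee_rot: [[-0.576, -0.817, -0.011], [-0.817, 0.576, -0.005], [0.011, 0.006, -1.0]]
wrist_force: [-0.5, -1.1, -0.7]
gripper_width: 0.998
```

```bash
python3 - <<'E'
from h import *
a=cap("scene")[0]; b=cap("top")[0]
A=cv2.resize(a[130:300,120:300],None,fx=3,fy=3); B=cv2.resize(b[60:260,80:240],None,fx=2.55,fy=2.55)
h=min(A.shape[0],B.shape[0]); save(np.hstack([A[:h,:400],B[:h,:400]]),"ap.png")
E
```

```text
(no output)
```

View pics/ap.png

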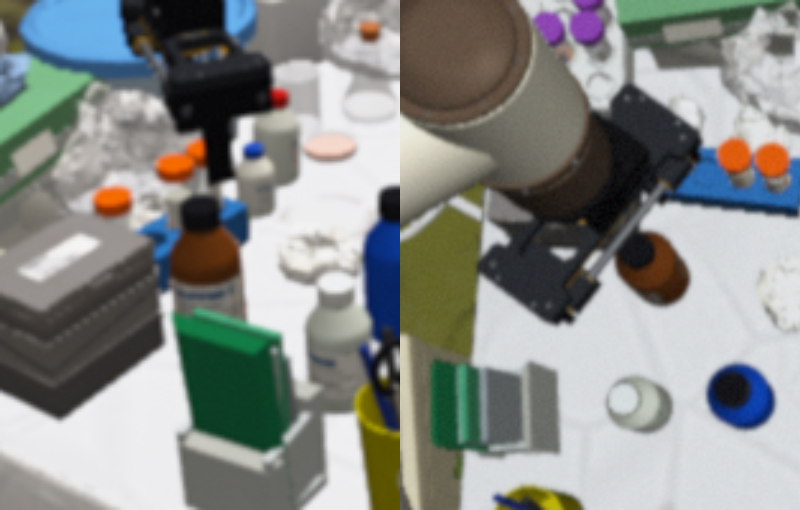

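The left half shows one finger about 13 mm right of the cap; the cap is at (200,210) and the finger tip at (222,180). The right half shows the long gripper body lying along its opening direction. I'll check this by projection.

```bash
python3 - <<'E'
from h import *
s=r.sense(); print(s["tcp_pos"].round(4),s["ee_rot"].round(3).tolist())
for n in("scene","top"):
    im,W,K,E=cap(n)
    def pj(p):
        q=E[:3,:3].T@(np.array(p)-E[:3,3]); return (K[0,0]*q[0]/-q[2]+K[0,2],-K[1,1]*q[1]/-q[2]+K[1,2])
    t=s["tcp_pos"];y=s["ee_rot"][:,1]
    for p in(t,t+.05*y,t-.05*y,(.6545,.234,.14)): print(n,np.round(pj(p),1))
    g=im.max(2)<70
    m=g&(abs(W[...,0]-.655)<.1)&(abs(W[...,1]-.235)<.1)&(W[...,2]>.12)
    print([ (a,b,W[m&(W[...,2]>a)&(W[...,2]<b)].mean(0).round(4)) for a,b in((.13,.145),(.15,.2))])
    save(im,"x_%s.png"%n)
E
```

```text
[0.6536 0.23   0.1536] [[-0.575, -0.818, 0.0], [-0.818, 0.575, -0.001], [0.001, -0.001, -1.0]]
scene [186.8 192.3]
scene [192.4 201.7]
scene [181.6 183.6]
scene [186.  197.7]
[(0.13, 0.145, array([0.6511, 0.2378, 0.138 ])), (0.15, 0.2, array([0.647 , 0.2348, 0.1961]))]
top [170.4 156.3]
top [157.3 173. ]
top [183.3 140. ]
top [170.  157.4]
[(0.13, 0.145, array([0.6542, 0.2301, 0.1392])), (0.15, 0.2, array([0.6881, 0.1919, 0.1967]))]
```

```bash
python3 - <<'E'
import cv2,numpy as np
a=cv2.imread("pics/x_scene.png")[120:240,130:250];b=cv2.imread("pics/x_top.png")[90:210,110:230]
cv2.imwrite("pics/x2.png",np.hstack([cv2.resize(i,None,fx=3.3,fy=3.3,interpolation=cv2.INTER_CUBIC) for i in(a,b)]))
E
```

```text
(no output)
```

View pics/x2.png

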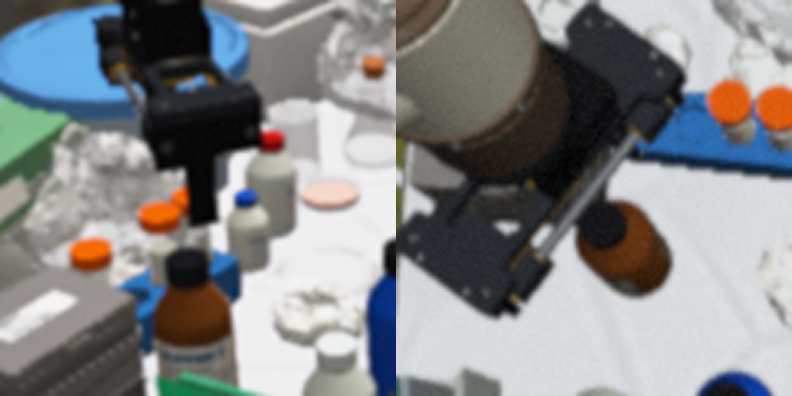

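The finger's lower end shows at about pixel (192,187), higher than I projected. Its depth should settle this.

```bash
python3 - <<'E'
from h import *
im,W,K,E=cap("scene"); s=r.sense(); print(s["time_s"],s["tcp_pos"].round(4),s["gripper_width"])
for v in range(160,204,3): print(v,im[v,192].tolist(),W[v,192].round(3), im[v,186].tolist(),W[v,186].round(3))
E
```

```text
2.85 [0.6546 0.2307 0.1562] 0.9991858016093722
160 [9, 9, 9] [0.583 0.281 0.28 ] [9, 9, 10] [0.59  0.292 0.283]
163 [7, 7, 8] [0.584 0.28  0.272] [9, 6, 9] [0.592 0.291 0.275]
166 [9, 8, 9] [0.585 0.281 0.265] [9, 9, 11] [0.593 0.291 0.268]
169 [10, 8, 10] [0.604 0.259 0.244] [11, 11, 13] [0.611 0.272 0.247]
172 [7, 8, 8] [0.605 0.259 0.236] [44, 43, 44] [0.614 0.27  0.238]
175 [8, 7, 9] [0.608 0.257 0.226] [58, 53, 52] [0.615 0.269 0.229]
178 [7, 7, 7] [0.607 0.259 0.219] [108, 39, 8] [0.619 0.266 0.219]
181 [5, 5, 6] [0.609 0.258 0.21 ] [108, 40, 9] [0.752 0.12  0.108]
184 [7, 7, 9] [0.609 0.259 0.203] [75, 31, 13] [0.752 0.121 0.099]
187 [123, 121, 120] [0.745 0.106 0.084] [92, 87, 84] [0.753 0.121 0.089]
190 [155, 151, 147] [0.746 0.105 0.073] [139, 137, 135] [0.757 0.118 0.077]
193 [123, 120, 112] [0.741 0.112 0.069] [154, 153, 149] [0.756 0.121 0.069]
196 [77, 73, 71] [0.647 0.22  0.14 ] [32, 31, 36] [0.661 0.227 0.139]
199 [32, 34, 39] [0.639 0.23  0.139] [26, 26, 30] [0.65  0.239 0.14 ]
202 [20, 27, 39] [0.638 0.231 0.131] [13, 14, 15] [0.646 0.245 0.136]
```

Request:
play_rows(
  commands=[
    [[0, 0, 0, 0, 0, 0, 1], [0, 0, 0, 0, 0, 0, 1], [0, 0, 0, 0, 0, 0, 1], [0, 0, 0, 0, 0, 0, 1], [0, 0, 0, 0, 0, 0, 1]],
  ],
)

```text
time_s: 3.35
tcp_pos: [0.6531, 0.2301, 0.1534]
ee_rot: [[-0.575, -0.818, 0.0], [-0.818, 0.575, 0.0], [-0.0, -0.0, -1.0]]
wrist_force: [0.6, -0.1, -0.5]
gripper_width: 0.628
```

```bash
python3 - <<'E'
from h import *
im,W,K,E=cap("scene"); s=r.sense(); print(s["time_s"],s["tcp_pos"].round(4),s["gripper_width"])
m=(im.max(2)<60)&(np.hypot(W[...,0]-s["tcp_pos"][0],W[...,1]-s["tcp_pos"][1])<.05)&(W[...,2]>.146)&(W[...,2]<.24)
v,u=np.nonzero(m); print(len(u)); 
for z in np.arange(.14,.24,.01):
    k=m&(W[...,2]>=z)&(W[...,2]<z+.01); print(round(z,2),k.sum(),W[k].mean(0).round(3) if k.sum() else '')
save(im[110:240,130:260],"x3.png",4)
E
```

```text
3.4 [0.6531 0.2301 0.1534] 0.5851678392228286
159
0.14 0 
0.15 0 
0.16 0 
0.17 0 
0.18 0 
0.19 33 [0.647 0.236 0.197]
0.2 41 [0.636 0.242 0.205]
0.21 27 [0.622 0.251 0.215]
0.22 30 [0.621 0.252 0.225]
0.23 28 [0.62  0.255 0.235]
```

View pics/x3.png

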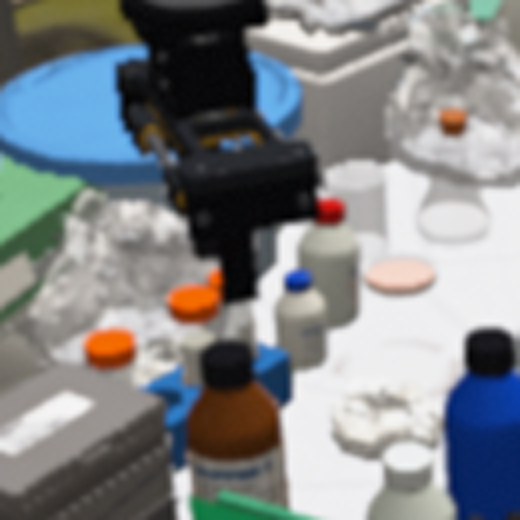

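Both cameras put the finger tips near z≈0.197 while the reported TCP is 0.153, but the lateral positions agree. I'll reopen, go down part-way and compare again, watching the force.

Request:
play_rows(
  commands=[
    [[0, 0.003, 0, 0, 0, 0, 0], [0, 0.003, 0, 0, 0, 0, 0], [0, 0.003, 0, 0, 0, 0, 0], [0, 0.003, 0, 0, 0, 0, 0], [0, 0.003, -0.02, 0, 0, 0, 0]],
  ],
)

```text
time_s: 3.9
tcp_pos: [0.6553, 0.234, 0.1366]
ee_rot: [[-0.575, -0.818, 0.007], [-0.818, 0.575, 0.003], [-0.006, -0.004, -1.0]]
wrist_force: [-0.2, -0.3, 0.2]
gripper_width: 0.947
```

Request:
play_rows(
  commands=[
    [[0, 0, -0.02, 0, 0, 0, 0], [0, 0, -0.04, 0, 0, 0, 0], [0, 0, -0.054, 0, 0, 0, 0], [0, 0, -0.054, 0, 0, 0, 0], [0, 0, -0.054, 0, 0, 0, 0]],
  ],
)

```text
time_s: 4.4
tcp_pos: [0.6536, 0.2332, 0.0798]
ee_rot: [[-0.575, -0.818, 0.001], [-0.818, 0.575, -0.0], [-0.0, -0.001, -1.0]]
wrist_force: [0.5, 0.2, -0.4]
gripper_width: 1.002
```

```bash
python3 - <<'E'
from h import *
s=r.sense(); print(s["time_s"],s["tcp_pos"].round(4),s["gripper_width"],s["wrist_force"].round(2))
out=[]
for n in("scene","top"):
    im,W,K,E=cap(n)
    m=(im.max(2)<40)&(np.hypot(W[...,0]-s["tcp_pos"][0],W[...,1]-s["tcp_pos"][1])<.075)&(W[...,2]>.05)&(W[...,2]<.24)
    for z in np.arange(.05,.24,.01):
        k=m&(W[...,2]>=z)&(W[...,2]<z+.01)
        if k.sum(): print(n,round(z,2),k.sum(),W[k].mean(0).round(3))
    out.append(cv2.resize(im[110:240,130:260] if n=="scene" else im[90:220,100:230],None,fx=3,fy=3))
save(np.hstack(out),"x4.png")
E
```

```text
4.4 [0.6536 0.2332 0.0798] 1.0018433485125706 [ 0.47  0.2  -0.42]
scene 0.11 5 [0.638 0.25  0.118]
scene 0.12 55 [0.629 0.255 0.125]
scene 0.13 50 [0.628 0.255 0.135]
scene 0.14 33 [0.619 0.259 0.144]
scene 0.15 30 [0.608 0.265 0.155]
scene 0.16 25 [0.607 0.267 0.165]
scene 0.17 15 [0.66  0.233 0.174]
scene 0.18 1 [0.699 0.213 0.186]
scene 0.19 5 [0.692 0.236 0.197]
scene 0.2 8 [0.67  0.263 0.207]
scene 0.21 16 [0.674 0.248 0.214]
scene 0.22 93 [0.656 0.243 0.226]
scene 0.23 115 [0.651 0.242 0.235]
top 0.12 2 [0.645 0.22  0.128]
top 0.13 26 [0.652 0.224 0.137]
top 0.14 10 [0.652 0.231 0.141]
top 0.15 1 [0.686 0.203 0.158]
top 0.16 5 [0.686 0.199 0.166]
top 0.17 2 [0.687 0.196 0.172]
top 0.2 8 [0.643 0.194 0.206]
top 0.21 25 [0.629 0.214 0.213]
top 0.22 79 [0.644 0.219 0.226]
top 0.23 95 [0.653 0.213 0.234]
```

View pics/x4.png

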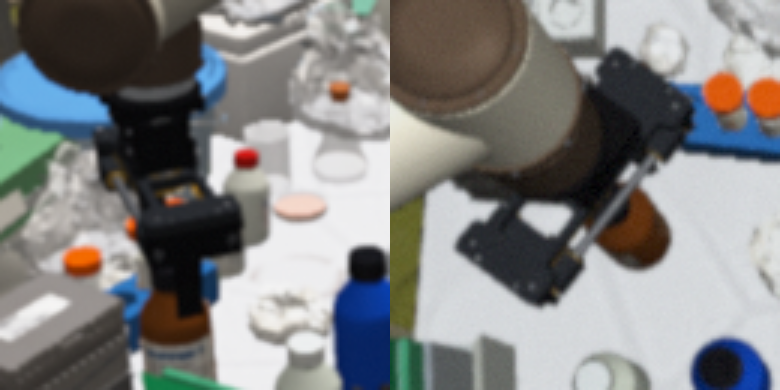

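The left half shows the near finger's lower end at (187,315), still over the bottle's shoulder. So the tip really is at about 0.12 against the reported 0.08. I'll go down another 43 mm in stages and watch the force.

Request:
play_rows(
  commands=[
    [[0, 0, -0.015, 0, 0, 0, 0], [0, 0, -0.03, 0, 0, 0, 0], [0, 0, -0.03, 0, 0, 0, 0]],
  ],
)

```text
time_s: 4.8
tcp_pos: [0.6508, 0.232, 0.0457]
ee_rot: [[-0.576, -0.817, -0.006], [-0.817, 0.576, -0.003], [0.006, 0.003, -1.0]]
wrist_force: [-0.4, 0.0, -1.2]
gripper_width: 0.998
```

Request:
play_rows(
  commands=[
    [[0, 0, -0.006, 0, 0, 0, 0], [0, 0, -0.012, 0, 0, 0, 0], [0, 0, -0.012, 0, 0, 0, 0]],
  ],
)

```text
time_s: 5.1
tcp_pos: [0.6526, 0.2328, 0.0363]
ee_rot: [[-0.575, -0.818, -0.002], [-0.818, 0.575, -0.001], [0.002, 0.001, -1.0]]
wrist_force: [-0.3, 0.2, -0.4]
gripper_width: 1.003
```

Request:
play_rows(
  commands=[
    [[0, 0, 0, 0, 0, 0, 1], [0, 0, 0, 0, 0, 0, 1], [0, 0, 0, 0, 0, 0, 1], [0, 0, 0, 0, 0, 0, 1], [0, 0, 0, 0, 0, 0, 1]],
  ],
)

```text
time_s: 5.6
tcp_pos: [0.654, 0.2331, 0.0382]
ee_rot: [[-0.575, -0.818, 0.002], [-0.818, 0.575, 0.0], [-0.001, -0.001, -1.0]]
wrist_force: [1.1, -0.8, 1.0]
gripper_width: 0.701
```

Request:
play_rows(
  commands=[
    [[0, 0, 0, 0, 0, 0, 1], [0, 0, 0, 0, 0, 0, 1], [0, 0, 0.03, 0, 0, 0, 1], [0, 0, 0.07, 0, 0, 0, 1], [0, 0, 0.11, 0, 0, 0, 1]],
  ],
)

```text
time_s: 6.1
tcp_pos: [0.6512, 0.2328, 0.1462]
ee_rot: [[-0.576, -0.818, -0.005], [-0.818, 0.576, -0.002], [0.004, 0.004, -1.0]]
wrist_force: [0.7, -0.9, -1.3]
gripper_width: 0.702
```

Request:
play_rows(
  commands=[
    [[0, 0, 0.04, 0, 0, 0, 1], [-0.01, -0.035, 0.05, 0, 0, 0.13, 1], [-0.02, -0.075, 0.05, 0, 0, 0.26, 1], [-0.03, -0.115, 0.05, 0, 0, 0.39, 1], [-0.04, -0.155, 0.05, 0, 0, 0.5, 1]],
  ],
)

```text
time_s: 6.6
tcp_pos: [0.611, 0.0771, 0.1958]
ee_rot: [[-0.108, -0.994, -0.004], [-0.994, 0.108, 0.0], [0.0, 0.004, -1.0]]
wrist_force: [1.0, -0.4, -2.7]
gripper_width: 0.709
```

Request:
play_rows(
  commands=[
    [[-0.01, -0.04, 0, 0, 0, 0.1, 1], [-0.02, -0.08, 0, 0, 0, 0.19, 1], [-0.03, -0.12, 0, 0, 0, 0.19, 1], [-0.04, -0.155, 0, 0, 0, 0.19, 1], [-0.043, -0.163, 0, 0, 0, 0.19, 1]],
  ],
)

```text
time_s: 7.1
tcp_pos: [0.5674, -0.0873, 0.196]
ee_rot: [[0.073, -0.997, -0.004], [-0.997, -0.073, 0.001], [-0.001, 0.004, -1.0]]
wrist_force: [0.5, 0.9, -2.4]
gripper_width: 0.701
```

Request:
play_rows(
  commands=[
    [[0, 0, -0.03, 0, 0, 0, 1], [0, 0, -0.06, 0, 0, 0, 1], [0, 0, -0.07, 0, 0, 0, 1], [0, 0, -0.07, 0, 0, 0, 1], [0, 0, -0.07, 0, 0, 0, 1]],
  ],
)

```text
time_s: 7.6
tcp_pos: [0.571, -0.0845, 0.1282]
ee_rot: [[0.078, -0.997, 0.001], [-0.997, -0.078, -0.0], [0.0, -0.001, -1.0]]
wrist_force: [1.1, -0.7, -1.9]
gripper_width: 0.699
```

```bash
python3 - <<'E'
from h import *
s=r.sense(); print(s["time_s"],s["tcp_pos"].round(4),s["ee_rot"].round(3).tolist(),s["gripper_width"],s["wrist_force"].round(2))
out=[]
for n in("scene","top"):
    im,W,K,E=cap(n)
    hsv=cv2.cvtColor(im,cv2.COLOR_RGB2HSV)
    m=(np.hypot(W[...,0]-.571,W[...,1]+.085)<.06)&(hsv[...,0]<20)&(hsv[...,1]>120)&(W[...,2]>.03)
    p=W[m]
    if len(p)>5: print(n,len(p),p.mean(0).round(3),p.min(0).round(3),p.max(0).round(3))
    out.append(cv2.resize(im[110:240,230:360],None,fx=3,fy=3) if n=="scene" else cv2.resize(im[150:280,235:365],None,fx=3,fy=3))
save(np.hstack(out),"x5.png")
E
```

```text
7.6 [ 0.571  -0.0845  0.1282] [[0.078, -0.997, 0.001], [-0.997, -0.078, -0.0], [0.0, -0.001, -1.0]] 0.6994528361950668 [ 1.14 -0.7  -1.87]
scene 605 [ 0.566 -0.066  0.18 ] [ 0.513 -0.136  0.052] [ 0.623 -0.044  0.365]
top 98 [ 0.551 -0.082  0.212] [ 0.531 -0.132  0.045] [ 0.571 -0.053  0.398]
```

View pics/x5.png

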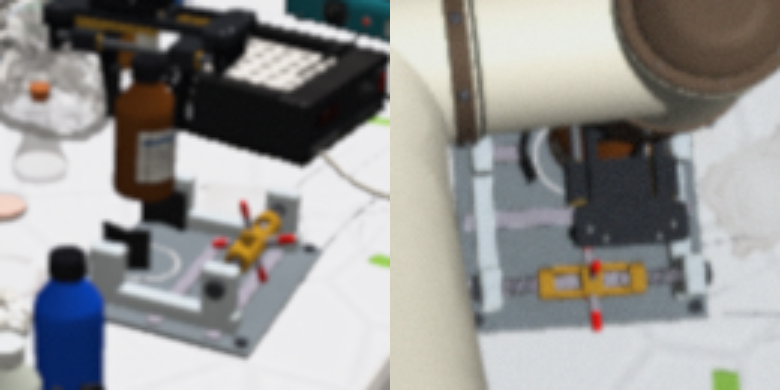

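Left half: the bottle hangs upright over the clamp, above the ring at (160,265). I'll fit its axis before lowering it.

```bash
cat > fit.py <<'E'
from h import *
from scipy.optimize import least_squares
def bottle(n,zlo,zhi,c0=(.571,-.085)):
    im,W,K,E=cap(n); hsv=cv2.cvtColor(im,cv2.COLOR_RGB2HSV)
    m=(np.hypot(W[...,0]-c0[0],W[...,1]-c0[1])<.05)&(im.max(2)<240)&(W[...,2]>zlo)&(W[...,2]<zhi)&(((hsv[...,0]<20)&(hsv[...,1]>110)))
    p=W[m][:,:2]
    s=least_squares(lambda c:np.hypot(p[:,0]-c[0],p[:,1]-c[1])-.031,c0,loss="soft_l1",f_scale=.002)
    return len(p),s.x.round(4),np.sqrt(np.mean(s.fun**2)).round(4)
E
python3 - <<'E'
from fit import *
print(bottle("scene",.1,.14),bottle("scene",.14,.18)); print(r.sense()["tcp_pos"])
E
```

```text
(122, array([ 0.5714, -0.085 ]), np.float64(0.0021)) (128, array([ 0.5697, -0.0852]), np.float64(0.0018))
[ 0.57106175 -0.08462652  0.12875316]
```

Request:
play_rows(
  commands=[
    [[0, 0, -0.025, 0, 0, 0, 1], [0, 0, -0.05, 0, 0, 0, 1], [0, 0, -0.07, 0, 0, 0, 1], [0, 0, -0.075, 0, 0, 0, 1], [0, 0, -0.075, 0, 0, 0, 1]],
  ],
)

```text
time_s: 8.3
tcp_pos: [0.5702, -0.085, 0.0524]
ee_rot: [[0.077, -0.997, -0.001], [-0.997, -0.077, -0.0], [0.0, 0.001, -1.0]]
wrist_force: [-0.7, 0.5, -2.2]
gripper_width: 0.701
```

Request:
play_rows(
  commands=[
    [[0, 0, -0.003, 0, 0, 0, 1], [0, 0, -0.005, 0, 0, 0, 1], [0, 0, -0.006, 0, 0, 0, 1], [0, 0, -0.006, 0, 0, 0, 1], [0, 0, -0.006, 0, 0, 0, 1]],
  ],
)

```text
time_s: 8.8
tcp_pos: [0.5703, -0.0849, 0.0467]
ee_rot: [[0.077, -0.997, 0.001], [-0.997, -0.077, 0.0], [0.0, -0.001, -1.0]]
wrist_force: [0.9, 0.3, -2.8]
gripper_width: 0.702
```

Request:
play_rows(
  commands=[
    [[0, 0, -0.001, 0, 0, 0, 1], [0, 0, -0.0015, 0, 0, 0, 1], [0, 0, -0.0015, 0, 0, 0, 1]],
  ],
)

```text
time_s: 9.1
tcp_pos: [0.5706, -0.0851, 0.046]
ee_rot: [[0.077, -0.997, 0.001], [-0.997, -0.077, -0.0], [0.001, -0.001, -1.0]]
wrist_force: [-1.1, -0.7, 6.5]
gripper_width: 0.703
```

Contact with the plate (the vertical force flipped to +6.5 N), so I'll release and rise.

Request:
play_rows(
  commands=[
    [[0, 0, 0, 0, 0, 0, 0.1], [0, 0, 0, 0, 0, 0, 0.1], [0, 0, 0, 0, 0, 0, 0.1], [0, 0, 0, 0, 0, 0, 0.1], [0, 0, 0.01, 0, 0, 0, 0.1]],
  ],
)

```text
time_s: 9.6
tcp_pos: [0.5688, -0.0849, 0.0537]
ee_rot: [[0.077, -0.997, -0.004], [-0.997, -0.077, -0.0], [-0.0, 0.004, -1.0]]
wrist_force: [-0.4, 0.5, -0.2]
gripper_width: 0.89
```

Request:
play_rows(
  commands=[
    [[0, 0, 0.03, 0, 0, 0, 0.1], [0, 0, 0.06, 0, 0, 0, 0.1], [0, 0, 0.1, 0, 0, 0, 0.1], [0, 0, 0.14, 0, 0, 0, 0.1], [-0.01, 0, 0.14, 0, 0, 0, 0.1]],
  ],
)

```text
time_s: 10.1
tcp_pos: [0.5649, -0.0852, 0.2023]
ee_rot: [[0.078, -0.997, 0.015], [-0.997, -0.078, -0.001], [0.002, -0.015, -1.0]]
wrist_force: [-0.7, 0.6, 0.4]
gripper_width: 0.903
```

```bash
python3 - <<'E'
from fit import *
print(bottle("scene",.04,.075),bottle("scene",.075,.1)); s=r.sense();print(s["tcp_pos"],s["joints"].round(1),s["wrist_force"])
im,W,K,E=cap("scene")
m=(np.hypot(W[...,0]-.571,W[...,1]+.085)<.035)&(im.max(2)<80)&(W[...,2]>.135)&(W[...,2]<.16); print("cap",m.sum(),W[m].mean(0).round(4),W[m].max(0))
np.savez("s2.npz",im=im,W=W)
E
```

```text
(27, array([ 0.569 , -0.0846]), np.float64(0.0049)) (101, array([ 0.5712, -0.0857]), np.float64(0.002))
[ 0.55982457 -0.08474536  0.19669628] [  7.8  15.7  -7.   -0.  -67.1  -3.4] [ 0.03978261  0.35745879 -0.77127082]
cap 75 [ 0.5675 -0.077   0.1451] [ 0.58498438 -0.06413313  0.1507603 ]
```

The bottle stands at (0.571, -0.086), about 1 mm from the ring centre. Next: close the fingers, turn the gripper 90° and go in front of the turnbuckle.

Request:
play_rows(
  commands=[
    [[-0.03, 0, 0, 0, 0, -0.14, 1], [-0.06, -0.005, 0, 0, 0, -0.28, 1], [-0.09, -0.01, 0, 0, 0, -0.42, 1], [-0.12, -0.011, 0, 0, 0, -0.56, 1], [-0.134, -0.011, 0, 0, 0, -0.7, 1]],
  ],
)

```text
time_s: 10.75
tcp_pos: [0.423, -0.0962, 0.1935]
ee_rot: [[-0.589, -0.808, -0.004], [-0.808, 0.589, 0.0], [0.002, 0.003, -1.0]]
wrist_force: [0.3, 0.3, 0.8]
gripper_width: 0.532
```

Request:
play_rows(
  commands=[
    [[0, 0, 0, 0, 0, -0.14, 1], [0, 0, 0, 0, 0, -0.28, 1], [0, 0, 0, 0, 0, -0.42, 1], [0, 0, 0, 0, 0, -0.56, 1], [0, 0, 0, 0, 0, -0.7, 1]],
  ],
)

```text
time_s: 11.25
tcp_pos: [0.4254, -0.096, 0.1936]
ee_rot: [[-0.971, -0.24, -0.003], [-0.24, 0.971, -0.0], [0.003, 0.0, -1.0]]
wrist_force: [-0.1, 0.7, -0.0]
gripper_width: 0.072
```

Request:
play_rows(
  commands=[
    [[0, 0, 0, 0, 0, -0.1, 1], [0, 0, 0, 0, 0, -0.171, 1], [0, 0, -0.04, 0, 0, -0.171, 1], [0, 0, -0.08, 0, 0, -0.171, 1], [0, 0, -0.08, 0, 0, -0.171, 1]],
  ],
)

```text
time_s: 11.75
tcp_pos: [0.4208, -0.0962, 0.1096]
ee_rot: [[-0.997, -0.075, -0.014], [-0.075, 0.997, -0.001], [0.014, 0.0, -1.0]]
wrist_force: [0.1, 0.1, -0.8]
gripper_width: 0.005
```

```bash
python3 - <<'E'
from h import *
s=r.sense(); print(s["time_s"],s["tcp_pos"].round(4),s["ee_rot"].round(3).tolist(),s["gripper_width"],s["wrist_force"].round(2))
im,W,K,E=cap("scene")
t=s["tcp_pos"]
m=(im.max(2)<45)&(np.hypot(W[...,0]-t[0],W[...,1]-t[1])<.045)&(W[...,2]>.1)&(W[...,2]<.26)
X=(W-np.array([.4561,-.094,.06]))@np.array([[.997,-.0785,0],[.0785,.997,0],[0,0,1]]).T.T if 0 else None
ex=np.array([.997,.0785,0]);ey=np.array([-.0785,.997,0]);D=W-np.array([.4561,-.094,0])
for z in np.arange(.1,.26,.01):
    k=m&(W[...,2]>=z)&(W[...,2]<z+.01)
    if k.sum(): a=D[k]@ex;b=D[k]@ey; print(round(z,2),k.sum(),"X",a.min().round(4),a.max().round(4),"Y",b.min().round(4),b.max().round(4))
save(im[120:240,240:370],"x6.png",4)
E
```

```text
11.75 [ 0.4208 -0.0962  0.1096] [[-0.997, -0.075, -0.014], [-0.075, 0.997, -0.001], [0.014, 0.0, -1.0]] 0.004568226005295473 [ 0.07  0.14 -0.76]
0.15 22 X -0.0473 -0.0276 Y -0.0032 0.0103
0.16 30 X -0.0481 -0.0264 Y -0.0071 0.0103
0.17 30 X -0.0477 -0.0268 Y -0.0078 0.0133
0.18 10 X -0.047 -0.0275 Y -0.0097 0.0162
0.19 2 X -0.0472 -0.0463 Y -0.0135 -0.0113
0.22 7 X -0.0733 -0.0708 Y -0.0194 0.0229
0.23 19 X -0.0743 -0.07 Y -0.0204 0.024
0.24 24 X -0.0739 -0.0166 Y -0.0307 0.032
0.25 65 X -0.0616 -0.0159 Y -0.0335 0.04
```

View pics/x6.png

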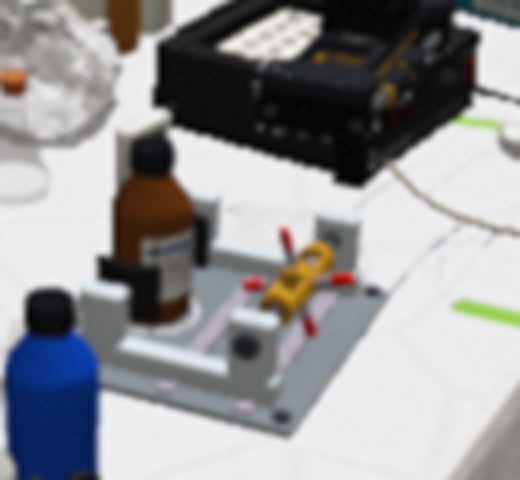

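The picture shows the bottle upright in the ring at (155,240) and the spokes at (290,240)–(310,325). The finger is ±10 mm wide in x, and its tip is 42 mm above the reported z. Going down in front of the upper spoke and pushing.

Request:
play_rows(
  commands=[
    [[0, 0, -0.03, 0, 0, 0, 1], [0, 0, -0.06, 0, 0, 0, 1], [0, 0, -0.0755, 0, 0, 0, 1], [0, 0, -0.0755, 0, 0, 0, 1], [0, 0, -0.0755, 0, 0, 0, 1]],
  ],
)

```text
time_s: 12.3
tcp_pos: [0.4278, -0.0958, 0.0408]
ee_rot: [[-0.997, -0.078, 0.002], [-0.078, 0.997, -0.0], [-0.002, -0.0, -1.0]]
wrist_force: [0.0, -0.4, -0.2]
gripper_width: 0.008
```

Request:
play_rows(
  commands=[
    [[0.006, 0, 0, 0, 0, 0, 1], [0.012, 0.001, 0, 0, 0, 0, 1], [0.018, 0.001, 0, 0, 0, 0, 1], [0.024, 0.002, 0, 0, 0, 0, 1], [0.028, 0.002, 0, 0, 0, 0, 1]],
  ],
)

```text
time_s: 12.8
tcp_pos: [0.4496, -0.0944, 0.0391]
ee_rot: [[-0.997, -0.076, -0.011], [-0.076, 0.997, -0.001], [0.011, -0.0, -1.0]]
wrist_force: [-13.0, 2.9, 15.3]
gripper_width: 0.007
```

Request:
play_rows(
  commands=[
    [[0, 0, 0.003, 0, 0, 0, 1], [0, 0, 0.006, 0, 0, 0, 1], [0, 0, 0.006, 0, 0, 0, 1]],
  ],
)

```text
time_s: 13.1
tcp_pos: [0.4509, -0.0942, 0.0445]
ee_rot: [[-0.997, -0.076, -0.007], [-0.076, 0.997, -0.0], [0.007, 0.0, -1.0]]
wrist_force: [-6.2, 0.7, 1.0]
gripper_width: 0.008
```

Request:
play_rows(
  commands=[
    [[0.005, 0, 0, 0, 0, 0, 1], [0.01, 0.001, 0, 0, 0, 0, 1], [0.015, 0.001, 0, 0, 0, 0, 1], [0.02, 0.002, 0, 0, 0, 0, 1], [0.024, 0.002, 0, 0, 0, 0, 1]],
  ],
)

```text
time_s: 13.6
tcp_pos: [0.4727, -0.0926, 0.0438]
ee_rot: [[-0.997, -0.075, -0.012], [-0.075, 0.997, -0.001], [0.012, 0.0, -1.0]]
wrist_force: [-7.9, -0.0, 2.3]
gripper_width: 0.005
```

```bash
cat > th.py <<'E'
from h import *
ex=np.array([.997,.0785,0]);hub=np.array([.4561,-.094,.06])
def spokes():
    s=r.sense(); print(s["time_s"],s["tcp_pos"].round(4),s["wrist_force"].round(1))
    for n in("scene","top"):
        im,W,K,E=cap(n); hsv=cv2.cvtColor(im,cv2.COLOR_RGB2HSV)
        red=(hsv[...,1]>140)&((hsv[...,0]<8)|(hsv[...,0]>172))&(np.linalg.norm(W-hub,axis=-1)<.055)
        k,l,st,ce=cv2.connectedComponentsWithStats(red.astype(np.uint8))
        for i in range(1,k):
            if st[i][4]>=5:
                d=np.nanmedian(W[l==i],0)-hub; print(n,"X",(d@ex).round(4),"Z",d[2].round(4),"phi",np.arctan2(d@ex,d[2]).round(2),"mod",(np.arctan2(d@ex,d[2])%(np.pi/2)).round(2),st[i][4])
E
python3 -c "from th import *;spokes()"
```

```text
13.6 [ 0.4727 -0.0926  0.0438] [-7.9 -0.   2.3]
scene X 0.0256 Z 0.026 phi 0.78 mod 0.78 5
scene X -0.0227 Z 0.0306 phi -0.64 mod 0.93 9
scene X -0.0313 Z -0.0183 phi -2.1 mod 1.04 8
```

Request:
play_rows(
  commands=[
    [[0.003, 0, 0, 0, 0, 0, 1], [0, 0, 0.03, 0, 0, 0, 1], [-0.02, -0.002, 0.04, 0, 0, 0, 1], [-0.05, -0.004, 0.04, 0, 0, 0, 1], [-0.071, -0.006, 0.04, 0, 0, 0, 1]],
  ],
)

```text
time_s: 14.2
tcp_pos: [0.4075, -0.0978, 0.0861]
ee_rot: [[-0.997, -0.077, 0.003], [-0.077, 0.997, 0.0], [-0.003, 0.0, -1.0]]
wrist_force: [-0.5, -0.5, -0.8]
gripper_width: 0.005
```

Request:
play_rows(
  commands=[
    [[0, 0, 0, 0, 0, 0, 1], [0, 0, -0.02, 0, 0, 0, 1], [0, 0, -0.04, 0, 0, 0, 1], [0, 0, -0.04, 0, 0, 0, 1], [0.01, 0.001, -0.04, 0, 0, 0, 1]],
  ],
)

```text
time_s: 14.7
tcp_pos: [0.4177, -0.0969, 0.0457]
ee_rot: [[-0.997, -0.077, -0.0], [-0.077, 0.997, -0.0], [0.0, -0.0, -1.0]]
wrist_force: [-0.1, -0.1, 0.1]
gripper_width: 0.002
```

Request:
play_rows(
  commands=[
    [[0.006, 0.001, 0, 0, 0, 0, 1], [0.012, 0.001, 0, 0, 0, 0, 1], [0.018, 0.001, 0, 0, 0, 0, 1], [0.025, 0.002, 0, 0, 0, 0, 1], [0.03, 0.002, 0, 0, 0, 0, 1]],
  ],
)

```text
time_s: 15.2
tcp_pos: [0.4446, -0.0952, 0.0457]
ee_rot: [[-0.997, -0.076, -0.007], [-0.076, 0.997, -0.001], [0.007, -0.0, -1.0]]
wrist_force: [-8.6, 2.9, 6.5]
gripper_width: 0.007
```

```bash
python3 - <<'E'
from th import *
spokes()
from fit import bottle
print(bottle("scene",.075,.1))
im,W,K,E=cap("scene"); save(im[140:230,245:345],"x7.png",7)
im2,W2,_,_=cap("top"); ey=np.array([-.0785,.997,0]); seat=np.array([.5708,-.0849,0])
for n,i,w in(("s",im,W),("t",im2,W2)):
    d=w-seat; a=d@ex;b=d@ey
    m=(i.max(2)<50)&(abs(a)<.03)&(w[...,2]>.045)&(w[...,2]<.08)
    for sg in(1,-1):
        k=m&(b*sg>.033)&(b*sg<.07)
        if k.sum()>3: print(n,sg,k.sum(),"X",a[k].min().round(3),a[k].max().round(3),"Y",np.percentile(b[k],[5,50,95]).round(4), "near vertex",b[k&(abs(a)<.008)].round(3)[:12])
E
```

```text
15.2 [ 0.4446 -0.0952  0.0457] [-8.6  2.9  6.5]
scene X -0.0027 Z 0.0378 phi -0.07 mod 1.5 8
scene X 0.0341 Z 0.001 phi 1.54 mod 1.54 10
scene X -0.0354 Z 0.0035 phi -1.47 mod 0.1 13
scene X -0.0032 Z -0.0334 phi -3.04 mod 0.1 5
(100, array([ 0.5707, -0.0856]), np.float64(0.0019))
s 1 97 X -0.028 0.022 Y [0.037  0.0426 0.0479] near vertex [0.039 0.045 0.044 0.039 0.039 0.033 0.044 0.045 0.047 0.045 0.04  0.045]
s -1 14 X -0.026 -0.021 Y [-0.0373 -0.0351 -0.0338] near vertex []
t 1 45 X -0.026 0.02 Y [0.0361 0.0414 0.0453] near vertex [0.042 0.045 0.045 0.045 0.045 0.043 0.045 0.043 0.046 0.043]
t -1 63 X -0.025 0.022 Y [-0.0431 -0.0387 -0.0344] near vertex [-0.041 -0.043 -0.038 -0.039 -0.04  -0.043 -0.039 -0.04  -0.04  -0.043
 -0.045 -0.041]
```

View pics/x7.png

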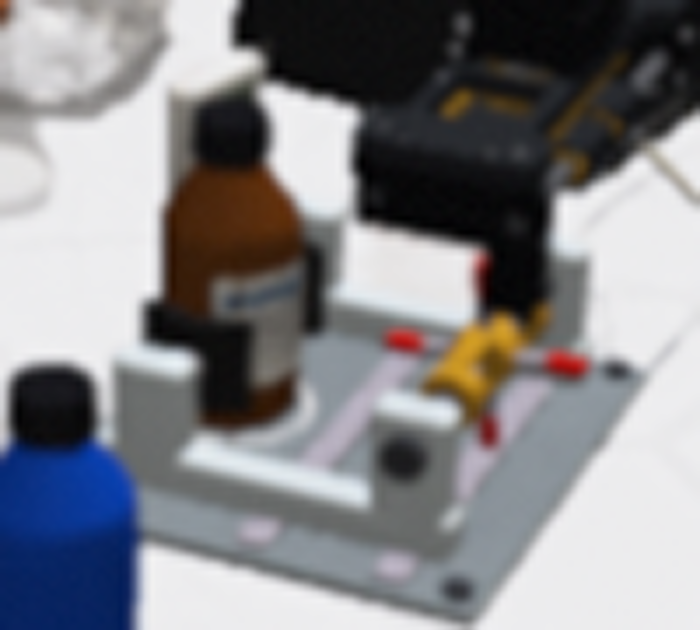

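The view shows the upper spoke vertical at (485,270) and the finger against it, with the pads still clear of the bottle on both sides. Continuing in smaller steps, watching the force.

Request:
play_rows(
  commands=[
    [[0.003, 0, 0, 0, 0, 0, 1], [0.006, 0, 0, 0, 0, 0, 1], [0.008, 0, 0, 0, 0, 0, 1], [0.008, 0, 0, 0, 0, 0, 1], [0.008, 0, 0, 0, 0, 0, 1]],
  ],
)

```text
time_s: 15.95
tcp_pos: [0.4518, -0.0948, 0.0453]
ee_rot: [[-0.997, -0.076, -0.008], [-0.076, 0.997, 0.0], [0.008, 0.001, -1.0]]
wrist_force: [-8.0, 2.8, 4.1]
gripper_width: 0.007
```

Request:
play_rows(
  commands=[
    [[0.002, 0, 0, 0, 0, 0, 1], [0.003, 0.001, 0, 0, 0, 0, 1], [0.003, 0.001, 0, 0, 0, 0, 1], [0.003, 0.001, 0, 0, 0, 0, 1]],
  ],
)

```text
time_s: 16.35
tcp_pos: [0.4538, -0.0944, 0.0451]
ee_rot: [[-0.997, -0.076, -0.01], [-0.076, 0.997, -0.001], [0.01, 0.0, -1.0]]
wrist_force: [-9.2, -0.3, 3.5]
gripper_width: 0.009
```

```bash
python3 -c "from th import *;spokes()"
```

```text
16.35 [ 0.4538 -0.0944  0.0451] [-9.2 -0.3  3.5]
scene X 0.0085 Z 0.0358 phi 0.23 mod 0.23 12
scene X -0.0334 Z 0.0162 phi -1.12 mod 0.45 13
scene X 0.0315 Z -0.0111 phi 1.91 mod 0.34 7
scene X -0.0164 Z -0.0307 phi -2.65 mod 0.49 5
```

Request:
play_rows(
  commands=[
    [[0.002, 0, 0, 0, 0, 0, 1], [0.004, 0, 0, 0, 0, 0, 1], [0.005, 0, 0, 0, 0, 0, 1], [0.005, 0, 0, 0, 0, 0, 1]],
  ],
)

```text
time_s: 16.85
tcp_pos: [0.4575, -0.0942, 0.0443]
ee_rot: [[-0.997, -0.075, -0.013], [-0.075, 0.997, -0.0], [0.013, 0.001, -1.0]]
wrist_force: [-10.0, 0.8, 2.2]
gripper_width: 0.003
```

Request:
play_rows(
  commands=[
    [[0.002, 0, 0, 0, 0, 0, 1], [0.004, 0, 0, 0, 0, 0, 1], [0.004, 0, 0, 0, 0, 0, 1]],
  ],
)

```text
time_s: 17.15
tcp_pos: [0.4606, -0.0943, 0.0439]
ee_rot: [[-0.997, -0.075, -0.014], [-0.075, 0.997, -0.0], [0.014, 0.001, -1.0]]
wrist_force: [-9.4, 1.3, 0.3]
gripper_width: 0.009
```

Request:
play_rows(
  commands=[
    [[0.002, 0, 0, 0, 0, 0, 1], [0.003, 0.001, 0, 0, 0, 0, 1], [0.003, 0.001, 0, 0, 0, 0, 1]],
  ],
)

```text
time_s: 17.45
tcp_pos: [0.4642, -0.0937, 0.0442]
ee_rot: [[-0.997, -0.075, -0.013], [-0.075, 0.997, -0.001], [0.013, 0.0, -1.0]]
wrist_force: [-10.1, -1.4, 1.6]
gripper_width: 0.008
```

Request:
play_rows(
  commands=[
    [[0.002, 0, 0, 0, 0, 0, 1], [0.003, 0, 0, 0, 0, 0, 1], [0.003, 0, 0, 0, 0, 0, 1]],
  ],
)

```text
time_s: 17.75
tcp_pos: [0.468, -0.0936, 0.0445]
ee_rot: [[-0.997, -0.075, -0.012], [-0.075, 0.997, -0.001], [0.012, 0.0, -1.0]]
wrist_force: [-8.5, -0.9, 1.4]
gripper_width: 0.003
```

Request:
play_rows(
  commands=[
    [[0.002, 0, 0, 0, 0, 0, 1], [0.003, 0.001, 0, 0, 0, 0, 1], [0.003, 0.001, 0, 0, 0, 0, 1]],
  ],
)

```text
time_s: 18.05
tcp_pos: [0.4721, -0.0926, 0.045]
ee_rot: [[-0.997, -0.076, -0.009], [-0.076, 0.997, -0.001], [0.009, -0.0, -1.0]]
wrist_force: [-7.7, -1.6, 2.4]
gripper_width: 0.01
```

```bash
python3 -c "from th import *;spokes()"
```

```text
18.05 [ 0.4721 -0.0926  0.045 ] [-7.7 -1.6  2.4]
scene X 0.0239 Z 0.0277 phi 0.71 mod 0.71 8
scene X -0.0247 Z 0.0295 phi -0.7 mod 0.87 13
scene X -0.0288 Z -0.0208 phi -2.2 mod 0.94 9
```

Request:
play_rows(
  commands=[
    [[0, 0, 0.02, 0, 0, 0, 1], [0, 0, 0.04, 0, 0, 0, 1], [-0.025, -0.002, 0.04, 0, 0, 0, 1], [-0.055, -0.004, 0.04, 0, 0, 0, 1], [-0.0725, -0.006, 0.04, 0, 0, 0, 1]],
  ],
)

```text
time_s: 18.65
tcp_pos: [0.4037, -0.0978, 0.0865]
ee_rot: [[-0.997, -0.077, 0.003], [-0.077, 0.997, 0.0], [-0.003, 0.0, -1.0]]
wrist_force: [0.4, -0.3, -0.3]
gripper_width: 0.004
```

Request:
play_rows(
  commands=[
    [[0, 0, 0, 0, 0, 0, 1], [0, 0, -0.02, 0, 0, 0, 1], [0, 0, -0.035, 0, 0, 0, 1], [0, 0, -0.035, 0, 0, 0, 1], [0, 0, -0.035, 0, 0, 0, 1]],
  ],
)

```text
time_s: 19.15
tcp_pos: [0.4055, -0.0978, 0.051]
ee_rot: [[-0.997, -0.077, 0.002], [-0.077, 0.997, -0.0], [-0.002, -0.0, -1.0]]
wrist_force: [-0.2, 0.4, 0.6]
gripper_width: 0.008
```

Request:
play_rows(
  commands=[
    [[0.004, 0, 0, 0, 0, 0, 1], [0.008, 0, 0, 0, 0, 0, 1], [0.011, 0, 0, 0, 0, 0, 1], [0.011, 0, 0, 0, 0, 0, 1]],
  ],
)

```text
time_s: 19.55
tcp_pos: [0.4156, -0.0978, 0.0507]
ee_rot: [[-0.997, -0.077, 0.001], [-0.077, 0.997, 0.0], [-0.001, -0.0, -1.0]]
wrist_force: [0.4, 0.2, -0.6]
gripper_width: 0.005
```

Request:
play_rows(
  commands=[
    [[0.002, 0, 0, 0, 0, 0, 1], [0.003, 0, 0, 0, 0, 0, 1], [0.003, 0, 0, 0, 0, 0, 1]],
  ],
)

```text
time_s: 19.85
tcp_pos: [0.4178, -0.0979, 0.0504]
ee_rot: [[-0.997, -0.077, 0.0], [-0.077, 0.997, -0.0], [-0.0, -0.0, -1.0]]
wrist_force: [0.6, 0.6, -0.5]
gripper_width: 0.005
```

Request:
play_rows(
  commands=[
    [[0.002, 0, 0, 0, 0, 0, 1], [0.004, 0, 0, 0, 0, 0, 1], [0.004, 0, 0, 0, 0, 0, 1]],
  ],
)

```text
time_s: 20.15
tcp_pos: [0.419, -0.0981, 0.0498]
ee_rot: [[-0.997, -0.076, -0.006], [-0.076, 0.997, -0.0], [0.006, 0.0, -1.0]]
wrist_force: [-4.1, 0.9, 3.3]
gripper_width: 0.002
```

Request:
play_rows(
  commands=[
    [[0.002, 0, 0, 0, 0, 0, 1], [0.003, 0, 0, 0, 0, 0, 1], [0.003, 0, 0, 0, 0, 0, 1]],
  ],
)

```text
time_s: 20.45
tcp_pos: [0.419, -0.0983, 0.0494]
ee_rot: [[-0.997, -0.075, -0.012], [-0.075, 0.997, -0.0], [0.012, 0.0, -1.0]]
wrist_force: [-8.9, 2.0, 7.2]
gripper_width: 0.003
```

```bash
python3 -c "from th import *;spokes()"
```

```text
20.45 [ 0.419  -0.0983  0.0494] [-8.9  2.   7.2]
scene X 0.0273 Z 0.0235 phi 0.86 mod 0.86 5
scene X -0.0233 Z 0.0268 phi -0.72 mod 0.86 11
scene X -0.0294 Z -0.0197 phi -2.16 mod 0.98 9
top X 0.0262 Z 0.0229 phi 0.85 mod 0.85 24
```

The upward force shows friction with the rising spoke end, so I'll follow the arc upward.

Request:
play_rows(
  commands=[
    [[0.001, 0, 0.002, 0, 0, 0, 1], [0.002, 0, 0.004, 0, 0, 0, 1], [0.002, 0, 0.004, 0, 0, 0, 1]],
  ],
)

```text
time_s: 20.85
tcp_pos: [0.4222, -0.0982, 0.0529]
ee_rot: [[-0.997, -0.075, -0.009], [-0.075, 0.997, -0.0], [0.009, 0.001, -1.0]]
wrist_force: [-5.7, 0.8, -1.2]
gripper_width: 0.006
```

Request:
play_rows(
  commands=[
    [[0.001, 0, 0.001, 0, 0, 0, 1], [0.002, 0, 0.002, 0, 0, 0, 1], [0.002, 0, 0.002, 0, 0, 0, 1]],
  ],
)

```text
time_s: 21.15
tcp_pos: [0.4246, -0.098, 0.0547]
ee_rot: [[-0.997, -0.075, -0.008], [-0.075, 0.997, 0.0], [0.008, 0.001, -1.0]]
wrist_force: [-5.7, 0.8, -2.0]
gripper_width: 0.004
```

```bash
python3 -c "from th import *;spokes()"
```

```text
21.15 [ 0.4246 -0.098   0.0547] [-5.7  0.8 -2. ]
scene X -0.0193 Z 0.0373 phi -0.48 mod 1.09 11
scene X 0.0287 Z 0.0195 phi 0.97 mod 0.97 5
scene X -0.0315 Z -0.0139 phi -1.99 mod 1.16 11
top X 0.0303 Z 0.0197 phi 0.99 mod 0.99 18
```

Request:
play_rows(
  commands=[
    [[0.001, 0, 0.001, 0, 0, 0, 1], [0.002, 0, 0.0015, 0, 0, 0, 1], [0.002, 0, 0.0015, 0, 0, 0, 1]],
  ],
)

```text
time_s: 21.55
tcp_pos: [0.4266, -0.098, 0.0563]
ee_rot: [[-0.997, -0.075, -0.008], [-0.075, 0.997, 0.0], [0.008, 0.001, -1.0]]
wrist_force: [-5.1, 1.0, -1.2]
gripper_width: 0.005
```

Request:
play_rows(
  commands=[
    [[0.001, 0, 0.001, 0, 0, 0, 1], [0.002, 0, 0.001, 0, 0, 0, 1], [0.002, 0, 0.001, 0, 0, 0, 1]],
  ],
)

```text
time_s: 21.85
tcp_pos: [0.4282, -0.0981, 0.0574]
ee_rot: [[-0.997, -0.075, -0.009], [-0.075, 0.997, 0.0], [0.009, 0.001, -1.0]]
wrist_force: [-7.2, 2.5, -0.5]
gripper_width: 0.005
```

Request:
play_rows(
  commands=[
    [[0.001, 0, 0.0005, 0, 0, 0, 1], [0.002, 0, 0.001, 0, 0, 0, 1], [0.002, 0, 0.001, 0, 0, 0, 1]],
  ],
)

```text
time_s: 22.15
tcp_pos: [0.4304, -0.0979, 0.0584]
ee_rot: [[-0.997, -0.075, -0.009], [-0.075, 0.997, 0.0], [0.009, 0.001, -1.0]]
wrist_force: [-6.3, 1.8, -0.5]
gripper_width: 0.005
```

```bash
cat > T.py <<'E'
from th import *
a=[]
for i in range(4):
    s=r.sense(); a.append(np.r_[s["tcp_pos"],s["wrist_force"]]); r.capture("top")
a=np.mean(a,0); X=(a[:3]-hub)@ex+.010; Z=np.sqrt(.042**2-X**2)
print(a.round(4),"X",X.round(4),"T",(-Z*a[3]-X*-a[5]*-1*-1 if 0 else Z*(-a[3])-X*(-a[5])).round(3),"t",s["time_s"])
E
python3 T.py; python3 -c "from fit import *;print(bottle('scene',.075,.1))"
```

```text
[ 0.4304 -0.0979  0.0584 -5.9434  1.7905 -0.5657] X -0.0159 T 0.24 t 22.3
(97, array([ 0.5715, -0.0853]), np.float64(0.0023))
```

Request:
play_rows(
  commands=[
    [[0.001, 0, 0.0005, 0, 0, 0, 1], [0.002, 0, 0.001, 0, 0, 0, 1], [0.002, 0, 0.001, 0, 0, 0, 1]],
  ],
)

```text
time_s: 22.7
tcp_pos: [0.4325, -0.0978, 0.0594]
ee_rot: [[-0.997, -0.075, -0.008], [-0.075, 0.997, 0.0], [0.008, 0.001, -1.0]]
wrist_force: [-5.2, 1.9, -1.5]
gripper_width: 0.006
```

```bash
python3 T.py
```

```text
[ 0.4326 -0.0978  0.0594 -5.7126  2.2533 -0.7962] X -0.0138 T 0.238 t 22.85
```

Request:
play_rows(
  commands=[
    [[0.001, 0, 0.0005, 0, 0, 0, 1], [0.002, 0, 0.001, 0, 0, 0, 1], [0.002, 0, 0.001, 0, 0, 0, 1]],
  ],
)

```text
time_s: 23.2
tcp_pos: [0.4346, -0.0977, 0.0602]
ee_rot: [[-0.997, -0.075, -0.008], [-0.075, 0.997, 0.001], [0.008, 0.001, -1.0]]
wrist_force: [-6.5, 2.5, -1.6]
gripper_width: 0.005
```

Request:
play_rows(
  commands=[
    [[0.001, 0, 0, 0, 0, 0, 1], [0.002, 0, 0.0005, 0, 0, 0, 1], [0.002, 0, 0.0005, 0, 0, 0, 1]],
  ],
)

```text
time_s: 23.5
tcp_pos: [0.4366, -0.0976, 0.0607]
ee_rot: [[-0.997, -0.075, -0.008], [-0.075, 0.997, 0.001], [0.008, 0.001, -1.0]]
wrist_force: [-5.8, 3.9, -1.3]
gripper_width: 0.002
```

```bash
python3 T.py
```

```text
[ 0.4366 -0.0976  0.0607 -6.1031  3.432  -1.4149] X -0.0097 T 0.263 t 23.65
```

Request:
play_rows(
  commands=[
    [[0.001, 0.001, 0, 0, 0, 0, 1], [0.002, 0.001, 0, 0, 0, 0, 1], [0.002, 0.001, 0, 0, 0, 0, 1]],
  ],
)

```text
time_s: 24.0
tcp_pos: [0.4387, -0.0972, 0.0611]
ee_rot: [[-0.997, -0.076, -0.008], [-0.076, 0.997, -0.0], [0.008, 0.0, -1.0]]
wrist_force: [-6.1, 0.7, 1.2]
gripper_width: 0.004
```

Request:
play_rows(
  commands=[
    [[0.001, 0, 0, 0, 0, 0, 1], [0.002, 0, 0, 0, 0, 0, 1], [0.002, 0, 0, 0, 0, 0, 1]],
  ],
)

```text
time_s: 24.3
tcp_pos: [0.441, -0.097, 0.0613]
ee_rot: [[-0.997, -0.076, -0.008], [-0.076, 0.997, -0.0], [0.008, 0.001, -1.0]]
wrist_force: [-5.8, 0.6, 2.3]
gripper_width: 0.006
```

```bash
python3 T.py;python3 -c "from th import *;spokes()"
```

```text
[ 0.441  -0.097   0.0613 -6.1266  0.9717  1.749 ] X -0.0053 T 0.246 t 24.45
24.5 [ 0.441  -0.0971  0.0614] [-6.1  1.6  1.8]
scene X -0.0054 Z 0.0391 phi -0.14 mod 1.43 6
scene X 0.0331 Z 0.0033 phi 1.47 mod 1.47 7
scene X -0.035 Z -0.0002 phi -1.58 mod 1.56 11
```

Request:
play_rows(
  commands=[
    [[0.001, 0, -0.001, 0, 0, 0, 1], [0.002, 0, -0.002, 0, 0, 0, 1], [0.002, 0, -0.002, 0, 0, 0, 1]],
  ],
)

```text
time_s: 24.9
tcp_pos: [0.4437, -0.0971, 0.0599]
ee_rot: [[-0.997, -0.076, -0.006], [-0.076, 0.997, -0.0], [0.006, 0.0, -1.0]]
wrist_force: [-6.0, 1.2, 3.8]
gripper_width: 0.005
```

Request:
play_rows(
  commands=[
    [[0.001, 0, -0.001, 0, 0, 0, 1], [0.002, 0.0005, -0.002, 0, 0, 0, 1], [0.002, 0.0005, -0.002, 0, 0, 0, 1]],
  ],
)

```text
time_s: 25.2
tcp_pos: [0.4459, -0.0966, 0.058]
ee_rot: [[-0.997, -0.076, -0.006], [-0.076, 0.997, -0.0], [0.006, 0.0, -1.0]]
wrist_force: [-6.6, 1.7, 3.7]
gripper_width: 0.007
```

```bash
python3 T.py
```

```text
[ 0.4459 -0.0966  0.058  -6.3957  1.7995  4.0607] X -0.0004 T 0.267 t 25.35
```

Request:
play_rows(
  commands=[
    [[0.001, 0, 0, 0, 0, 0, 1], [0.002, 0, -0.001, 0, 0, 0, 1], [0.002, 0, -0.001, 0, 0, 0, 1]],
  ],
)

```text
time_s: 25.7
tcp_pos: [0.4474, -0.0966, 0.0571]
ee_rot: [[-0.997, -0.076, -0.007], [-0.076, 0.997, -0.0], [0.007, 0.0, -1.0]]
wrist_force: [-7.4, 1.1, 6.8]
gripper_width: 0.006
```

Request:
play_rows(
  commands=[
    [[0.001, 0, 0, 0, 0, 0, 1], [0.002, 0.0005, -0.001, 0, 0, 0, 1], [0.002, 0.0005, -0.001, 0, 0, 0, 1]],
  ],
)

```text
time_s: 26.0
tcp_pos: [0.4479, -0.0964, 0.056]
ee_rot: [[-0.997, -0.076, -0.01], [-0.076, 0.997, -0.001], [0.01, -0.0, -1.0]]
wrist_force: [-10.0, 1.5, 8.2]
gripper_width: 0.005
```

```bash
sed -i 's/; Z=np.*$/; Z=min(a[2]-.021,.042)/' T.py; python3 T.py
```

```text
[ 0.4479 -0.0964  0.056  -9.7081  1.2863  8.0881] X 0.0016 T 0.353 t 26.15
```

First clear rise: T is 0.35 N·m against about 0.245 free, and motion per step has fallen. One smaller step to confirm.

Request:
play_rows(
  commands=[
    [[0.0005, 0, 0, 0, 0, 0, 1], [0.001, 0, 0, 0, 0, 0, 1], [0.001, 0, 0, 0, 0, 0, 1]],
  ],
)

```text
time_s: 26.5
tcp_pos: [0.4481, -0.0964, 0.0559]
ee_rot: [[-0.997, -0.076, -0.011], [-0.076, 0.997, -0.001], [0.011, 0.0, -1.0]]
wrist_force: [-11.6, 2.3, 9.6]
gripper_width: 0.006
```

```bash
python3 T.py;python3 -c "from th import *;spokes()
from fit import *;print(bottle('scene',.075,.1))"
```

```text
[  0.4481  -0.0964   0.0559 -11.0814   1.8391   9.7509] X 0.0018 T 0.405 t 26.65
26.7 [ 0.4481 -0.0965  0.056 ] [-11.2   1.8   9.3]
scene X 0.0001 Z 0.0366 phi 0.0 mod 0.0 8
scene X 0.0322 Z -0.0016 phi 1.62 mod 0.05 9
scene X -0.0344 Z 0.0069 phi -1.37 mod 0.2 12
scene X -0.005 Z -0.0349 phi -3.0 mod 0.14 5
(95, array([ 0.5708, -0.0863]), np.float64(0.002))
```

Request:
play_rows(
  commands=[
    [[0.0005, 0, 0, 0, 0, 0, 1], [0.001, 0, 0, 0, 0, 0, 1], [0.001, 0, 0, 0, 0, 0, 1]],
  ],
)

```text
time_s: 27.15
tcp_pos: [0.4485, -0.0964, 0.0559]
ee_rot: [[-0.997, -0.076, -0.012], [-0.076, 0.997, -0.001], [0.012, 0.0, -1.0]]
wrist_force: [-12.3, 2.7, 10.9]
gripper_width: 0.004
```

```bash
python3 T.py
```

```text
[  0.4485  -0.0964   0.0559 -12.194    2.3102  11.6821] X 0.0022 T 0.452 t 27.3
```

Estimated clamping is now about 10–18 N, so I'll stop. Backing off and lifting clear.

Request:
play_rows(
  commands=[
    [[-0.006, 0, 0, 0, 0, 0, 1], [-0.014, -0.001, 0, 0, 0, 0, 1], [-0.02, -0.001, 0.02, 0, 0, 0, 1], [-0.03, -0.001, 0.06, 0, 0, 0, 1], [-0.03, -0.001, 0.1, 0, 0, 0, 1]],
  ],
)

```text
time_s: 27.85
tcp_pos: [0.4236, -0.097, 0.1573]
ee_rot: [[-0.997, -0.077, -0.001], [-0.077, 0.997, -0.0], [0.001, -0.0, -1.0]]
wrist_force: [2.4, -0.1, -0.4]
gripper_width: 0.004
```

Request:
play_rows(
  commands=[
    [[0, 0, 0.02, 0, 0, 0, 1], [0, 0, 0.03, 0, 0, 0, 1], [0, 0, 0.03, 0, 0, 0, 1], [0, 0, 0.03, 0, 0, 0, 1]],
  ],
)

```text
time_s: 28.25
tcp_pos: [0.424, -0.0968, 0.1852]
ee_rot: [[-0.997, -0.076, -0.002], [-0.076, 0.997, 0.0], [0.002, 0.0, -1.0]]
wrist_force: [-0.1, 0.5, -0.8]
gripper_width: 0.009
```

```bash
python3 - <<'E'
from th import *
spokes()
from fit import *
print(bottle("scene",.075,.1))
a,W,_,_=cap("scene"); b,W2,_,_=cap("top")
m=(np.hypot(W[...,0]-.571,W[...,1]+.085)<.035)&(a.max(2)<80)&(W[...,2]>.135)&(W[...,2]<.16); print("cap",W[m].mean(0).round(4),W[m][:,2].max())
save(np.hstack([cv2.resize(a[120:240,235:355],None,fx=3.3,fy=3.3),cv2.resize(b[150:270,235:355],None,fx=3.3,fy=3.3)]),"x8.png")
E
```

```text
28.25 [ 0.424  -0.0968  0.1852] [-0.1  0.5 -0.8]
scene X 0.0331 Z -0.003 phi 1.66 mod 0.09 11
scene X -0.0341 Z 0.0066 phi -1.38 mod 0.19 13
scene X -0.007 Z -0.0327 phi -2.93 mod 0.21 5
top X 0.0363 Z -0.0011 phi 1.6 mod 0.03 15
(100, array([ 0.5702, -0.0861]), np.float64(0.002))
cap [ 0.5684 -0.0772  0.1446] 0.15096946399188993
```

View pics/x8.png

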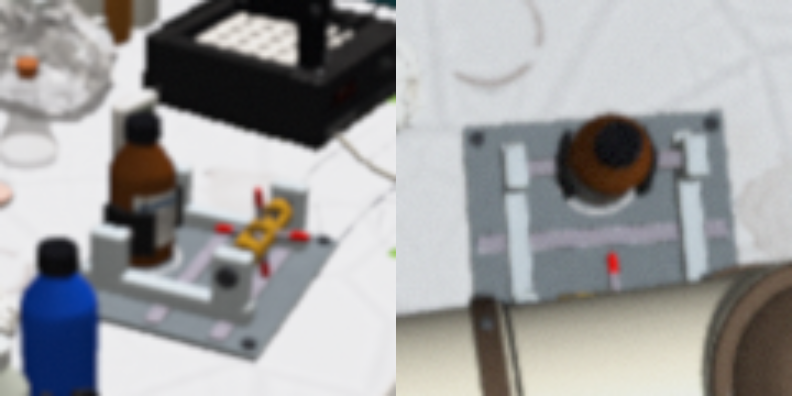

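The view shows both black pads against the upright bottle (left (140,225), right (565,165)–(650,180)), with the arm clear and the neighbours undisturbed. Handing in.

```bash
python3 -c "
from station import r
print(r.finish_job())"
```

```text
the job is handed in; nothing more can be done
None
```

The amber bottle is standing upright in the ring and clamped by both jaws, and I have handed the job in. I placed it on the ring and let go. Then I turned the turnbuckle with three spoke pushes to about 3.3 rad and stopped at the first clear rise in resistance.

**Last checks**
- **Position:** the bottle axis measured at (0.570, -0.086), about 1.3 mm from the ring centre.
- **Pads:** in the last picture both pads press on the bottle. The arm is clear, with wrist force about zero.
- **Bystanders:** I saw nothing shifted in the pictures, but I did not measure their positions.
- **Turning torque:** it rose from about 0.25 N·m running free to about 0.43 N·m at the end.

**What disagreed**
- **Clamping force:** the torque suggests about 14–20 N per jaw, while the spoke's movement after contact suggests only about 8–13 N. High vertical friction at the finger made the torque reading less certain. Both figures are above 6 N and below 30 N, but I did not measure the jaw force directly.
- **Tool height:** the reported TCP height sat about 35–43 mm below the finger tips seen by both cameras. I worked around this with the cameras and contact forces. The finger pressed once on the turnbuckle hub (about 15 N) before I raised it.

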